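# Lay the slide box down against the bench rail

## Robot

A 7-joint arm with a two-finger parallel gripper is mounted at the origin on the work surface. World frame = base frame: x ahead of the robot, y to its left, z up, the work surface at z = 0. Lengths are in m, angles in rad, forces in N, time in s.
With the tool pointing down it reaches from about 0.35 to 0.9 m from the base axis. Payload 8.1 kg.
Tool frame: the origin (TCP) lies on the centre line of the jaws, within the pads' length; the fingertips stand arm.tip_extent ahead of it and the grasp point (between the pads) lies 3 mm ahead of it (arm.tip_extent is the distance from the TCP to the fingertips, in m); y points along the fingers, z is the direction in which the jaws open and shut, and the axes are right-handed (so a half turn about y gives the same grasp; the last joint's range is limited). The gripper opens to 92 mm and grips with 3 to 60 N. Pads are 19 mm wide; open, the fingers measure 130 mm over their backs; the gripper's body (75 mm by 190 mm) begins 47 mm behind the grasp point.
Start: joints at [1.161, 0.434, 0.025, 1.573, -0.012, 1.134, -0.075], TCP at [0.189, -0.596, 0.249] pointing down, gripper open.
Joint ranges: [-2.62, 2.62], [-0.44, 2.09], [-1.27, 1.32], [0.08, 2.57], [-1.32, 4.46], [0.12, 2], [-2.74, 2.74]. Speed limits (rad/s): [2.22, 2.22, 3.01, 3.01, 3.14, 3.14, 3.14].

## Interface

Orientations are given as a rotation vector (axis times angle).
In Python, from cell import observe, get_image, sign_off, boxes_of, place_of, arm gives the robot as it stands.
- The arm moves only by the tool arm_command, never from a script. Its argument "plan" is a list of rows, each a list of 2 entries, a list of its own where there are three numbers: the shift along the tool's x, y, z in m, then the turn, a rotation vector about the tool's x, y, z in degrees. In form: [[[tx, ty, tz], [ax, ay, az]], ...]. A call has 1 to 5 rows; each row is the pose to reach, as a shift and turn from the pose commanded when the call began, along the tool's axes at that moment; what a row does not reach only later rows make up. A row lasts 1/10 s, in which the tool goes at most 50 mm and 8.59 degrees, less where a joint would pass 70% of its speed; a pose out of reach is approached as far as the arm can. A call with a gripper value outside its range is refused whole. "fingers" is the closure, from -1 (fully open) to 1 (shut), set as the call begins (left out, the last holds). The fingers move at their own pace and stop on an object; "squeeze" is the grip in N (left out, the last holds). Time passes only in rows, so rows that repeat a pose let the fingers close. It gives the time, the measured TCP pose, the force and the opening at its end, in the units of the state.
- observe(): the state, without advancing time (a new reading comes with each control period).
- get_image(name): name is "side" or "top"; returns a dict with "color" (420x560x3 uint8, red, green, blue), "camera_matrix" (3x3 intrinsics, pixels), "world_to_cam" (4x4, takes a point from world to camera coordinates). Camera axes: x right, y up, looking along -z (the intrinsics and any distortion apply to the point x, -y, -z); pixel columns grow to the right and rows downward; lengths in m; the calibration is good to about 2 mm. A picture is of the moment at which its call begins. There is no depth.
- sign_off(): hands the job in, once; it reports no verdict.
Trained networks look in a picture, given as the dict that the camera call returned (one of the last four; its "shot" number tells which), for a name from the list of things; names that differ only in an ending like _2 or _b are one class to them, and where a whole thing is asked for, a point or a joint stands for the part that bears it (a point fixed in the world has none). Each returns a list of dicts, best first, with "confidence" (0 to 1); they miss things now and then, are a little off and sometimes report something else, mostly with a low value. They report only what shows in the picture. A call takes as long as a camera call. They do not tell look-alikes from the thing itself.
- boxes_of(picture, thing): "point" ([column, row] in pixels, amid what is visible of it).
- place_of(picture, thing): "point" ([column, row] in pixels: a listed point, or the origin of a listed thing).
The state is a dict: "clock": time; "joints": joint angles; "dq": joint speeds; "joint_efforts": joint torques, N m; "position": TCP position; "ee_rot": TCP orientation; "force": force on the tool from outside, world axes, zero at the start; "ft_torque": the same for the moment, N m; "width": opening from 0.0 (shut) to 1.0 (fully open).
Only numpy, scipy, OpenCV 4.12 (cv2) and the standard library are available. Lean on these libraries where they do the work, as an engineer would, in place of code of your own. Each camera call takes 0.05 s, during which the arm holds its last target.

## Task

Of the two closed slide boxes standing on edge, tip the larger one over with a push so that it lies flat with its white lid up, then push it along the bench until its clasp side is snug and flush against the long low rail, anywhere along it. Only push with the fingers, never pinch or lift the box, and leave the small standing box and everything else where it is.

Things in the scene. Friction and masses are not known exactly. Their poses are not given: they have to be found in the camera images.
- large_box: The larger slide box, closed, empty, 34 mm thick (its x), 130 long (y), 90 tall (z), a rigid block of 0.15 to 0.31 kg. It stands on its hinged long side; origin at the centre of the underside as it stands. Its +x face, the grey base half (22 mm), looks roughly to the rail; its -x face, the white lid half (12 mm), roughly to the robot; its +z face is the clasp side.
- heel (a point): Middle of the large box's lower edge on the grey side (own x +17, y 0, z 0 mm). Pushed high on the lid towards own +x, the box tips over this edge, falls by itself past about 21 degrees and lies base down, 34 mm high: own x down, own z roughly to the rail. This edge stays on the bench throughout.
- lid_face (a point): Centre of the outside of the large box's white lid (own x -17, y 0, z 45 mm); 34 mm above the bench when the box lies lid up.
- base_face (a point): Centre of the outside of the large box's grey base (own x +17, y 0, z 45 mm); at bench height when the box lies lid up.
- clasp_left (a point): End of the large box's clasp side at own y +65 mm (own x 0, z 90 mm), mid-thickness; comes to the rail at the end.
- clasp_right (a point): The other end of the clasp side, own y -65 mm.
- rail: Aluminium stop rail fixed to the bench beyond the boxes, running across in front of the robot: 740 mm long (its y), 18 mm high, 12 mm thick with a 3 mm foot behind. Origin at bench height at the middle of its front face, the plane x = 0 of its frame; own +x points away from the robot, so boxes lie at negative x.
- small_box: Bystander: the smaller slide box of the same make, standing on edge beside the large one: 30 x 85 x 70 mm, origin at the centre of its underside, same axes.
- filed_box: Bystander: another small slide box, already lying lid up against the rail towards its left (+y) end, 325 mm from the middle: 70 mm from front to back, 85 mm along the rail, 30 mm high; origin at the middle of its side nearest the robot, 15 mm up.
- mailer: Bystander: white plastic slide mailer 82 x 30 x 20 mm lying behind the small box; origin under its centre.
- dropper: Bystander: amber dropper bottle 32 mm across, 75 mm tall, on the right; origin under its centre.
- staining_jar: Bystander: white staining jar 56 mm across, 85 mm tall, on the left; origin under its centre.
- petri_dish: Bystander: clear closed dish 90 mm across, 15 mm high, on the right; origin under its centre.
- marker: Bystander: marker pen 115 mm long (its x), 13 mm thick, lying on the left; origin under its centre.
- mouse: Bystander: black computer mouse 105 x 60 x 31 mm on the left; origin under its centre.
Things that resemble listed ones, but are neither listed nor needed, are in the scene too. Leave any orange look-alike of the large_box alone.

How it is judged:
By the outcome, as a careful person would: the job done as asked, in the order asked, and still so for the second after the job is handed in, with the robot touching nothing.
It also fails if it takes over 67 s, if anything falls off the work surface, if the arm or the gripper's body presses on something with over 40 N, if the wrist force passes 120 N, or if a joint passes its speed limit or range.

## Working session

There is one attempt and no reset: what is moved stays moved. The work goes in short steps, Python scripts to look and compute and a tool call to move; the robot and the scene stay as the last step left them, time stands still between calls to the robot, and variables do not carry over. Pictures are saved under pics/ and viewed, and the job is handed in when it is done.

Besides the shell and the picture viewer there is one more tool, called after "Emit:" by a JSON object that holds its "method" and its "body". arm_command: Moves the arm, as the interface text tells. Its arguments: {"type":"object","properties":{"plan":{"type":"array","items":{"type":"array"}},"fingers":{"type":"number"},"squeeze":{"type":"number"}},"required":["plan"]}

```bash
mkdir -p pics; ls
cat > h.py <<'E'
import numpy as np,cv2
from cell import *
from scipy.spatial.transform import Rotation as R
def shot(name,fn=None):
    p=get_image(name)
    if fn: cv2.imwrite('pics/'+fn,p['color'][:,:,::-1])
    return p
def ray(p,uv):
    K=p['camera_matrix'];M=p['world_to_cam']
    q=np.linalg.inv(K)@np.array([uv[0],uv[1],1.])
    d=np.array([q[0],-q[1],-1.])
    Rm=M[:3,:3];return -Rm.T@M[:3,3],Rm.T@d
def onz(p,uv,z):
    o,d=ray(p,uv);return o+d*(z-o[2])/d[2]
def proj(p,X):
    X=np.atleast_2d(X);c=X@p['world_to_cam'][:3,:3].T+p['world_to_cam'][:3,3]
    q=np.c_[c[:,0],-c[:,1],-c[:,2]]@p['camera_matrix'].T
    return q[:,:2]/q[:,2:]
def tri(p1,u1,p2,u2):
    A=[];b=[]
    for p,u in((p1,u1),(p2,u2)):
        o,d=ray(p,u);d=d/np.linalg.norm(d);P=np.eye(3)-np.outer(d,d);A.append(P);b.append(P@o)
    A=np.vstack(A);b=np.hstack(b);x=np.linalg.lstsq(A,b,rcond=None)[0];return x,np.linalg.norm(A@x-b)
E
python3 - <<'E'
from h import *
np.set_printoptions(precision=4,suppress=True)
s=observe();print({k:np.round(v,3) for k,v in s.items()});print({a:getattr(arm,a) for a in dir(arm) if a[0]!='_'})
a=shot('side','s0.png');b=shot('top','t0.png')
print(a.keys(),a['camera_matrix'],b['camera_matrix'])
Z=dict(rail=0,heel=0,lid_face=.045,base_face=.045,clasp_left=.09,clasp_right=.09,small_box=0,large_box=0,filed_box=.015,mailer=0,dropper=0)
for n,z in Z.items():
  for nm,p in(('side',a),('top',b)):
    for d in place_of(p,n)[:3]: print(n,nm,np.round(d['point']),round(d['confidence'],2),onz(p,d['point'],z))
E
```

```text
pics
{'clock': np.float64(0.0), 'joints': array([ 1.161,  0.435,  0.025,  1.574, -0.012,  1.134, -0.075]), 'dq': array([-0.002, -0.002,  0.   , -0.001,  0.   , -0.002,  0.   ]), 'joint_efforts': array([ -0.001, -66.785,   0.985, -31.446,  -0.06 ,   0.043,   0.   ]), 'position': array([ 0.189, -0.595,  0.248]), 'ee_rot': array([-0.318,  2.058, -2.055]), 'force': array([-0.018,  0.502,  0.39 ]), 'ft_torque': array([0.026, 0.024, 0.001]), 'width': np.float64(0.998)}
{'PlanningError': <class 'cell.PlanningError'>, 'tip_extent': 0.022}
dict_keys(['color', 'camera_matrix', 'world_to_cam', 'shot']) [[448.2684   0.     276.9481]
 [  0.     448.2684 210.0762]
 [  0.       0.       1.    ]] [[546.1882   0.     277.745 ]
 [  0.     546.1882 207.1798]
 [  0.       0.       1.    ]]
rail side [361. 219.] 0.58 [ 0.7164  0.0285 -0.    ]
rail top [299. 130.] 0.91 [0.7093 0.023  0.    ]
heel side [213. 255.] 0.93 [0.3248 0.0989 0.    ]
heel side [285. 225.] 0.9 [0.5269 0.1034 0.    ]
heel side [179. 218.] 0.78 [0.2875 0.2511 0.    ]
heel top [268. 200.] 0.91 [0.5196 0.1046 0.    ]
heel top [269. 272.
[... 1570 characters left out ...]
rge_box side [216. 251.] 0.77 [0.3365 0.1069 0.    ]
large_box top [214. 298.] 0.76 [0.26   0.2461 0.    ]
large_box top [272. 205.] 0.7 [0.5062 0.0951 0.    ]
large_box top [270. 268.] 0.63 [0.3391 0.0995 0.    ]
filed_box side [285. 149.] 0.75 [0.6547 0.3503 0.015 ]
filed_box top [178. 147.] 0.88 [0.6587 0.3426 0.015 ]
mailer side [369. 284.] 0.89 [ 0.6221 -0.145   0.    ]
mailer side [272. 224.] 0.71 [0.4988 0.1204 0.    ]
mailer top [358. 164.] 0.73 [ 0.6158 -0.1348  0.    ]
mailer top [425. 193.] 0.29 [ 0.5367 -0.3125  0.    ]
dropper side [380. 355.] 0.63 [ 0.5439 -0.2994  0.    ]
dropper top [423. 194.] 0.55 [ 0.5357 -0.3079  0.    ]
dropper top [176. 150.] 0.55 [0.6526 0.3532 0.    ]
```

Run:
```python
import cv2
for n in('s0','t0'):
    i=cv2.imread(f'pics/{n}.png');cv2.imwrite(f'pics/{n}_c.png',cv2.resize(i[120:330,140:420],None,fx=2.8,fy=2.8,interpolation=cv2.INTER_CUBIC))
```

```text
(no output)
```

View pics/s0.png

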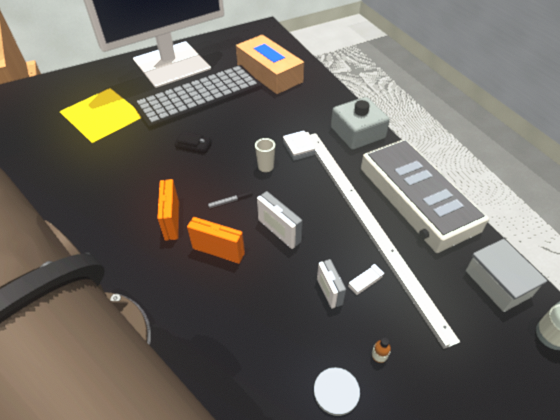

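View pics/t0.png

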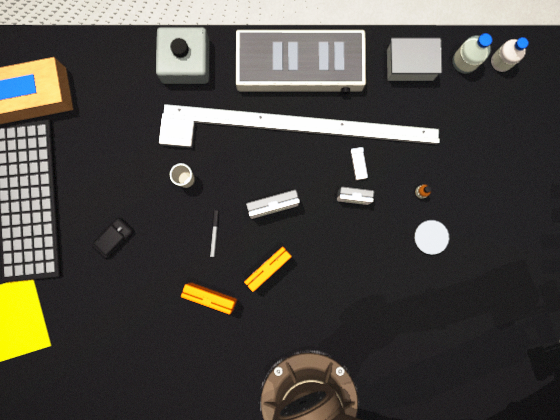

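```bash
sleep 1
```

```text
(no output)
```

View pics/s0_c.png

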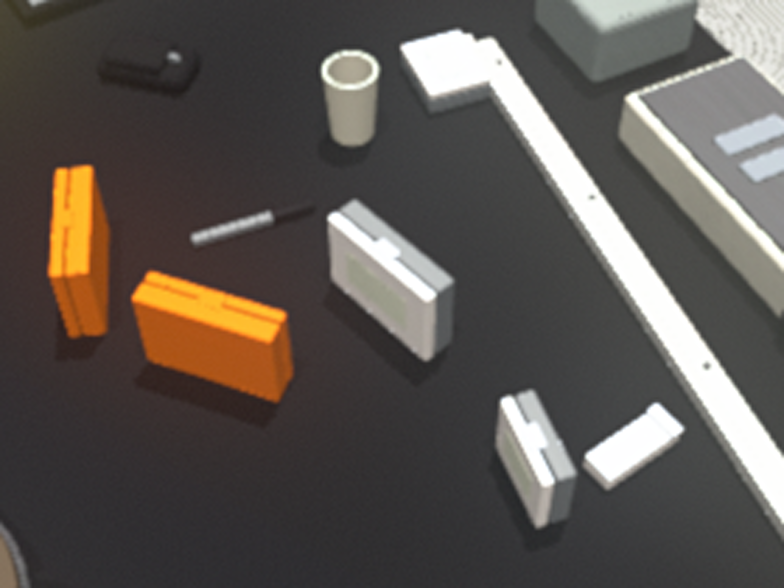

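View pics/t0_c.png

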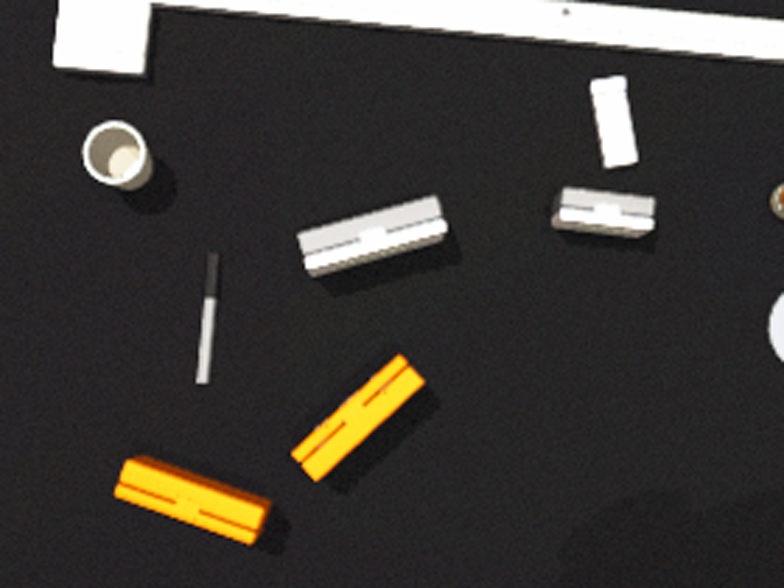

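The candidates in the top view are orange boxes at (268,270) and (209,298), a large white/grey box at (273,204), and a small white/grey box at (356,196). The task box is (273,204): it has a white lid towards the robot, a grey half towards the rail, and is longer than (356,196). The enlarged crops confirm this. Next I fit its pose and the rail's.

```bash
cat >> h.py <<'E'
from scipy.optimize import minimize
def boxpts(x,y,yaw,dx0,dx1,hy,z0,z1):
    c,s=np.cos(yaw),np.sin(yaw)
    return np.array([[x+c*a-s*b,y+s*a+c*b,z] for a in(dx0,dx1) for b in(-hy,hy) for z in(z0,z1)])
def mask_of(p,uv,thr=55,ob=None):
    g=p['color'].max(2); m=(g>thr).astype(np.uint8)
    n,l=cv2.connectedComponents(m,connectivity=4)
    return (l==l[int(uv[1]),int(uv[0])])
def hullmask(p,P,S=4):
    q=cv2.convexHull((proj(p,P)).astype(np.float32))
    m=np.zeros((420*S,560*S),np.uint8)
    cv2.fillConvexPoly(m,np.round((q+.5)*S-.5).astype(np.int32),1)
    return cv2.resize(m.astype(np.float32),(560,420),interpolation=cv2.INTER_AREA)
def fit(views,model,x0,sc):
    def cost(v):
        c=0
        for p,m in views:
            h=hullmask(p,model(v));c+=np.abs(h-m).sum()/m.sum()
        return c
    sim=np.vstack([x0]+[np.array(x0)+np.eye(len(x0))[i]*sc[i] for i in range(len(x0))])
    r=minimize(cost,x0,method='Nelder-Mead',options=dict(initial_simplex=sim,maxiter=150,xatol=1e-4,fatol=1e-4))
    return r.x,r.fun/len(views)
E
python3 - <<'E'
from h import *
np.set_printoptions(precision=4,suppress=True)
a=shot('side');b=shot('top')
for p in(a,b): print('cam',ray(p,(0,0))[0])
ma=mask_of(a,(278,222));mb=mask_of(b,(273,204))
print(ma.sum(),mb.sum())
f=lambda v:boxpts(*v,-.017,.017,.065,0,.09)
for V in([(a,ma),(b,mb)],[(b,mb)],[(a,ma)]):
    print(fit(V,f,[.505,.095,.25],[.01,.01,.1]))
f=lambda v:boxpts(*v,-.015,.015,.0425,0,.07)
ma=mask_of(a,(334,292),30);mb=mask_of(b,(356,196))
print(ma.sum(),mb.sum());print('small',fit([(a,ma),(b,mb)],f,[.525,-.12,.0],[.01,.01,.1]))
# rail front edge in top view: lowest bright px per column
g=b['color'].max(2)
pts=[]
for u in range(205,340,5):
    for v in range(150,90,-1):
        if g[v,u]>110:
            # subpixel
            f0=(110-g[v+1,u])/(float(g[v,u])-g[v+1,u]) if g[v,u]!=g[v+1,u] else 0
            pts.append((u,v+1-f0));break
pts=np.array(pts,float)
for z in(0,.018):
    W=np.array([onz(b,q,z) for q in pts]);k=np.polyfit(W[:,1],W[:,0],1);print('rail z',z,k,np.std(np.polyval(k,W[:,1])-W[:,0]))
print(b['color'][118:135,250].tolist())
# rail in side view: near/left edge
g=a['color'].max(2);
pts=[]
for r in range(165,330,5):
    u=int(303+(r-140)*(443-303)/(340-140))-25
    while g[r,u]<110:u+=1
    pts.append((u-(g[r,u]-110.)/(float(g[r,u])-g[r,u-1]),r))
for z in(0,.018):
    W=np.array([onz(a,q,z) for q in pts]);
    k=np.polyfit(W[:,1],W[:,0],1);print('rail side z',z,k,np.std(np.polyval(k,W[:,1])-W[:,0]))
cv2.imwrite('pics/r.png',cv2.resize(np.hstack([a['color'][160:260,310:410],b['color'][70:170,210:310]])[:,:,::-1],None,fx=4,fy=4,interpolation=cv2.INTER_NEAREST))
E
```

```text
cam [ 0.1885 -0.5479  0.9167]
cam [0.3645 0.0838 1.444 ]
141441 914
(array([0.5032, 0.0928, 0.2773]), np.float64(0.5175162218341204))
(array([0.5033, 0.0926, 0.2754]), np.float64(0.04793490153172866))
(array([ 0.736 , -0.2027,  0.7447]), np.float64(0.9840980514843645))
235137 557
small (array([ 0.5269, -0.1212, -0.1211]), np.float64(0.5233178362083103))
rail z 0 [0.0925 0.7045] 0.0005297766090350645
rail z 0.018 [0.0925 0.7002] 0.0005231727785380972
[[254, 254, 254], [254, 254, 254], [253, 254, 254], [252, 252, 252], [254, 254, 254], [254, 254, 253], [254, 254, 254], [249, 250, 249], [92, 85, 78], [71, 67, 65], [30, 28, 27], [39, 39, 38], [41, 38, 38], [39, 36, 37], [42, 41, 40], [39, 40, 39], [41, 43, 42]]
 ** On entry to DLASCL parameter number  4 had an illegal value
 ** On entry to DLASCL parameter number  4 had an illegal value
 ** On entry to DLASCL parameter number  4 had an illegal value
 ** On entry to DLASCL parameter number  4 had an illegal value
 ** On entry to DLASCL parameter number  5 had an illegal value
 ** On entry to DLASCL parameter number  4 had an illegal value<stdin>:32: RuntimeWarning: divide by zero encountered in scalar divide
h.py:10: RuntimeWarning: invalid value encountered in matmul
  q=np.linalg.inv(K)@np.array([uv[0],uv[1],1.])
Traceback (most recent call last):
numpy.linalg.LinAlgError: SVD did not converge in Linear Least Squares
```

```bash
sleep 1
python3 - <<'E'
from h import *
np.set_printoptions(precision=4,suppress=True)
a=shot('side');b=shot('top')
mb=mask_of(b,(273,204))
f=lambda v:boxpts(*v,-.017,.017,.065,0,.09)
for t in(75,90,105):
  ma=mask_of(a,(278,222),t);print(t,ma.sum())
  if ma.sum()<6000:
    print(fit([(a,ma),(b,mb)],f,[.505,.095,.27],[.01,.01,.1]),fit([(a,ma)],f,[.505,.095,.27],[.01,.01,.1]))
  m=mask_of(a,(330,285),t);print('sm',m.sum())
  if m.sum()<6000:print('small',fit([(a,m),(b,mask_of(b,(356,196)))],lambda v:boxpts(*v,-.015,.015,.0425,0,.07),[.525,-.12,-.1],[.01,.01,.1]))
g=a['color'].max(2).astype(float);print(g[230,350:385])
pts=[]
for r in range(165,330,5):
    u=int(303+(r-140)*(443-303)/(340-140))-8
    row=g[r,u:u+30];i=np.argmax(row>170)
    if i>0: pts.append((u+i-(row[i]-170)/(row[i]-row[i-1]),r))
for z in(0,.018):
    W=np.array([onz(a,q,z) for q in pts]);
    k=np.polyfit(W[:,1],W[:,0],1);print('rail side z',z,k,np.std(np.polyval(k,W[:,1])-W[:,0]))
cv2.imwrite('pics/r.png',cv2.resize(np.hstack([a['color'][160:260,310:410],b['color'][70:170,210:310]])[:,:,::-1],None,fx=4,fy=4,interpolation=cv2.INTER_NEAREST))
E
```

```text
75 1572
(array([0.5037, 0.0932, 0.2689]), np.float64(0.049895798381008306)) (array([0.5049, 0.0948, 0.2679]), np.float64(0.030892175572519085))
sm 956
small (array([ 0.5276, -0.1206, -0.1333]), np.float64(0.06649032238644231))
90 1451
(array([0.5037, 0.0928, 0.2567]), np.float64(0.08361100908051287)) (array([0.5049, 0.095 , 0.2638]), np.float64(0.08993797381116471))
sm 912
small (array([ 0.5275, -0.1195, -0.1321]), np.float64(0.07583020754449071))
105 1403
(array([0.504 , 0.0928, 0.2653]), np.float64(0.09533299914625645)) (array([0.5049, 0.0957, 0.2554]), np.float64(0.11600142551674983))
sm 813
small (array([ 0.5274, -0.1205, -0.1371]), np.float64(0.13616800286707903))
[ 69.  69.  69.  70.  69.  70.  70.  70.  70.  70.  71.  71.  73.  70.
  68.  96. 121. 128. 166. 250. 255. 254. 254. 254. 254. 254. 254. 254.
 254. 254. 255. 255. 249. 160.  80.]
rail side z 0 [0.0914 0.7118] 0.0003606135574900762
rail side z 0.018 [0.0914 0.7025] 0.00035353242076420575
```

```bash
sleep 1
```

```text
(no output)
```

View pics/r.png

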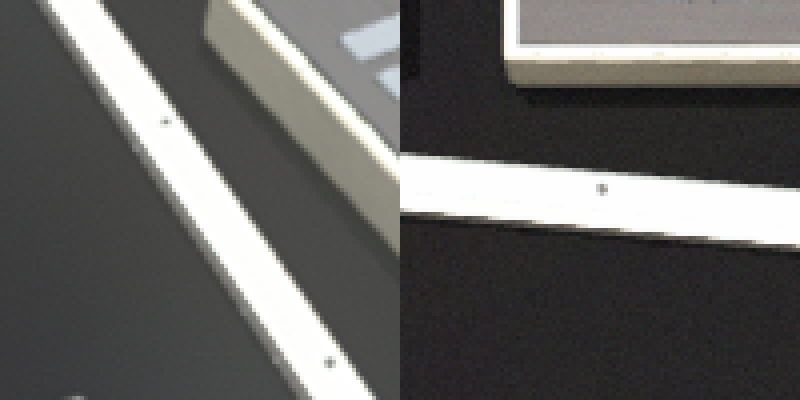

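Pose fits: the box is at (0.504, 0.093) with yaw about 0.27 rad. The rail's front face is x ≈ 0.701 + 0.092·y. I'll push with both fingers part-open so there are two contacts along the box's length. Next, the approach move.

```bash
cat >> h.py <<'E'
def rel(pos,yaw,sgn=None):
    """target: TCP pos, push direction yaw (tool x or -x along (cos,sin))"""
    s=observe();R0=R.from_rotvec(s['ee_rot']);p0=np.array(s['position'])
    best=None
    for sg in(1,-1):
        z=sg*np.array([-np.sin(yaw),np.cos(yaw),0]);y=np.array([0,0,-1.]);x=np.cross(y,z)
        Rt=R.from_matrix(np.c_[x,y,z]);d=(R0.inv()*Rt).as_rotvec(degrees=True)
        if best is None or np.linalg.norm(d)<np.linalg.norm(best):best=d
    t=R0.inv().apply(np.array(pos)-p0)
    print('t',np.round(t,4),'rot',np.round(best,2),'|',round(np.linalg.norm(t),3),round(np.linalg.norm(best),1),'pos',np.round(p0,4),'F',np.round(s['force'],1),'w',round(float(s['width']),2),'t',round(float(s['clock']),2))
E
python3 - <<'E'
from h import *
s=observe();print(R.from_rotvec(s['ee_rot']).as_matrix().round(3))
u=np.array([np.cos(.268),np.sin(.268)])
c=np.array([.504,.0932])
b=c-u*(.017+.0095+.04);print(b)
rel([*b,.2],.268);rel([*b,.092],.268)
E
```

```text
[[-0.953 -0.     0.302]
 [-0.302 -0.    -0.953]
 [ 0.    -1.     0.   ]]
[0.43987389 0.07559058]
t [-0.4422  0.0487 -0.5642] rot [-0.    2.22  0.  ] | 0.719 2.2 pos [ 0.1887 -0.5958  0.2487] F [-0.2  0.1  0.5] w 1.0 t 1.4
t [-0.4422  0.1567 -0.5642] rot [-0.    2.22  0.  ] | 0.734 2.2 pos [ 0.1887 -0.5958  0.2487] F [-0.2  0.1  0.5] w 1.0 t 1.4
```

Emit:
{"method": "arm_command", "body": {"plan": [[[-0.03,0,-0.038],[0,0.5,0]],[[-0.06,0.01,-0.076],[0,1,0]],[[-0.09,0.015,-0.114],[0,1.5,0]],[[-0.12,0.02,-0.152],[0,2,0]],[[-0.15,0.02,-0.19],[0,2.2,0]]], "fingers": -0.3}}

```text
clock: 1.9
position: [0.2745, -0.3674, 0.2283]
ee_rot: [-0.28, 2.079, -2.078]
force: [1.7, 0.1, 0.4]
width: 0.662
```

Emit:
{"method": "arm_command", "body": {"plan": [[[-0.03,0,-0.038],[0,0,0]],[[-0.06,0,-0.076],[0,0,0]],[[-0.09,0.005,-0.114],[0,0,0]],[[-0.12,0.01,-0.152],[0,0,0]],[[-0.15,0.01,-0.19],[0,0,0]]]}}

```text
clock: 2.4
position: [0.3688, -0.1446, 0.2186]
ee_rot: [-0.28, 2.078, -2.078]
force: [1.5, -0.3, 0.7]
width: 0.651
```

```bash
python3 -c "
from h import *
rel([.4399,.0756,.15],.268)"
```

```text
t [-0.1269  0.0686 -0.1935] rot [-0.02  0.   -0.01] | 0.241 0.0 pos [ 0.3688 -0.1446  0.2186] F [ 1.5 -0.3  0.7] w 0.65 t 2.4
```

Emit:
{"method": "arm_command", "body": {"plan": [[[-0.026,0.01,-0.039],[0,0,0]],[[-0.052,0.02,-0.078],[0,0,0]],[[-0.078,0.035,-0.117],[0,0,0]],[[-0.103,0.05,-0.156],[0,0,0]],[[-0.127,0.069,-0.193],[0,0,0]]]}}

```text
clock: 2.9
position: [0.4409, 0.0755, 0.1498]
ee_rot: [-0.278, 2.077, -2.077]
force: [1.9, -2.1, 0.3]
width: 0.651
```

Emit:
{"method": "arm_command", "body": {"plan": [[[0,0.03,0],[0,0,0]],[[0,0.058,0],[0,0,0]],[[0,0.058,0],[0,0,0]]]}}

```text
clock: 3.2
position: [0.4379, 0.0731, 0.0892]
ee_rot: [-0.288, 2.079, -2.08]
force: [-0.3, 0.2, 0.4]
width: 0.649
```

```bash
python3 -c "
from h import *
a=shot('side','s1.png');b=shot('top','t1.png')
cv2.imwrite('pics/c1.png',cv2.resize(np.hstack([a['color'][130:310,150:350],b['color'][130:310,200:400]])[:,:,::-1],None,fx=2,fy=2))
rel([.4399,.0756,.092],.268)"
```

```text
t [-0.0007  0.0001 -0.0022] rot [0.   0.02 0.05] | 0.002 0.1 pos [0.4398 0.0733 0.0921] F [-0.2 -0.3  0.4] w 0.65 t 3.3
```

View pics/c1.png

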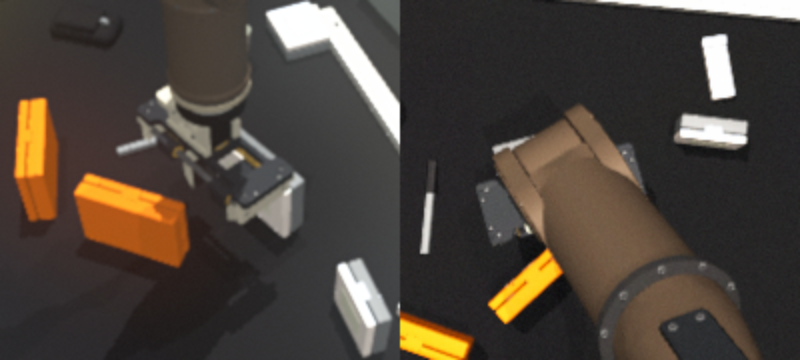

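The gripper is behind the lid of the standing box and clear of the orange box. Now I push slowly until contact.

Emit:
{"method": "arm_command", "body": {"plan": [[[-0.01,0,-0.002],[0,0,0]],[[-0.02,0,-0.002],[0,0,0]],[[-0.028,0,-0.002],[0,0,0]],[[-0.034,0,-0.002],[0,0,0]],[[-0.04,0,-0.002],[0,0,0]]]}}

```text
clock: 3.8
position: [0.4786, 0.0859, 0.0919]
ee_rot: [-0.28, 2.078, -2.078]
force: [-1.9, 1.1, 0.8]
width: 0.653
```

Emit:
{"method": "arm_command", "body": {"plan": [[[-0.004,0,0],[0,0,0]],[[-0.008,0,0],[0,0,0]],[[-0.012,0,0],[0,0,0]],[[-0.016,0,0],[0,0,0]],[[-0.02,0,0],[0,0,0]]]}}

```text
clock: 4.3
position: [0.4976, 0.0912, 0.0917]
ee_rot: [-0.28, 2.078, -2.078]
force: [0.3, -0.1, -0.2]
width: 0.65
```

```bash
python3 -c "
from h import *
a=shot('side','s1.png');b=shot('top','t1.png')
cv2.imwrite('pics/c2.png',cv2.resize(np.hstack([a['color'][130:310,150:350],b['color'][130:310,200:400]])[:,:,::-1],None,fx=2,fy=2))
rel([.4399,.0756,.092],.268)"
```

```text
t [ 0.0601 -0.0003 -0.0001] rot [ 0.01  0.02 -0.04] | 0.06 0.0 pos [0.4979 0.0914 0.0918] F [-0.4  0.2 -0.4] w 0.65 t 4.4
```

View pics/c2.png

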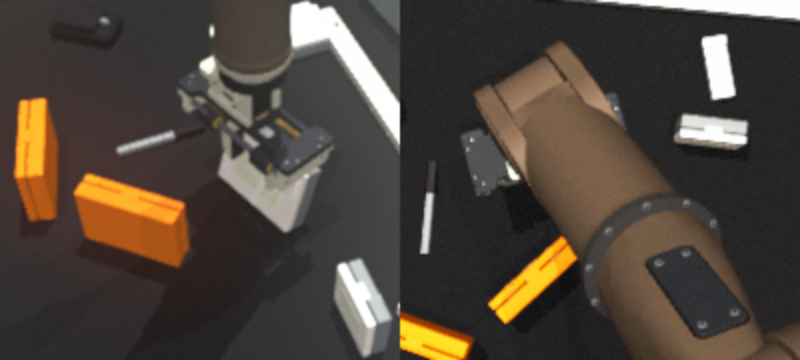

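The lid is leaning away from the fingers, so the box is tipping. I keep pushing.

Emit:
{"method": "arm_command", "body": {"plan": [[[-0.004,0,0],[0,0,0]],[[-0.008,0,0],[0,0,0]],[[-0.012,0,0],[0,0,0]],[[-0.016,0,0],[0,0,0]],[[-0.02,0,0],[0,0,0]]]}}

```text
clock: 4.9
position: [0.5169, 0.0966, 0.0917]
ee_rot: [-0.28, 2.078, -2.078]
force: [-0.8, 0.6, -0.5]
width: 0.65
```

```bash
python3 -c "
from h import *
a=shot('side','s1.png')
cv2.imwrite('pics/c3.png',cv2.resize(np.hstack([a['color'][130:310,150:350]])[:,:,::-1],None,fx=3,fy=3))
rel([.4399,.0756,.092],.268)"
```

```text
t [ 0.0805 -0.0003 -0.0002] rot [ 0.01  0.01 -0.04] | 0.08 0.0 pos [0.5176 0.0968 0.0918] F [1.  0.7 0.1] w 0.65 t 4.95
```

View pics/c3.png

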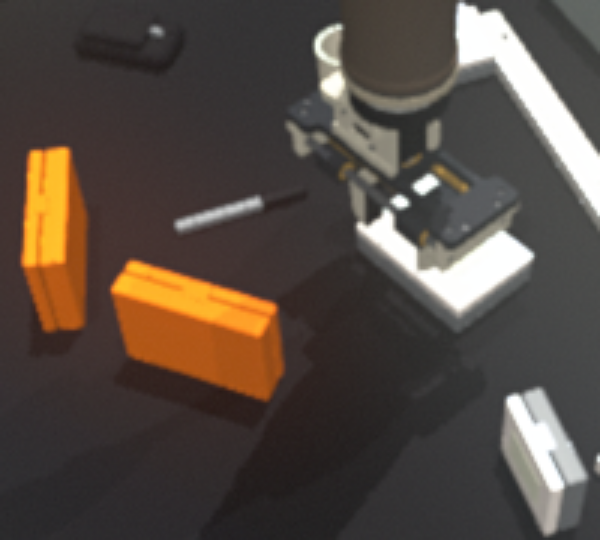

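It has fallen lid up. I back the fingers off, lower them, and look.

Emit:
{"method": "arm_command", "body": {"plan": [[[0.025,0,0],[0,0,0]],[[0.05,0,0],[0,0,0]],[[0.05,0.025,0],[0,0,0]],[[0.05,0.052,0],[0,0,0]],[[0.05,0.052,0],[0,0,0]]]}}

```text
clock: 5.45
position: [0.4665, 0.0826, 0.0376]
ee_rot: [-0.286, 2.079, -2.08]
force: [-0.8, -0.1, -0.2]
width: 0.652
```

Run:
```python
from h import *
np.set_printoptions(precision=4,suppress=True)
a=shot('side','s4.png');b=shot('top','t4.png')
for n,z in dict(lid_face=.034,clasp_left=.017,clasp_right=.017,heel=0).items():
  for nm,p in(('side',a),('top',b)):
    for d in place_of(p,n)[:2]: print(n,nm,np.round(d['point']),round(d['confidence'],2),onz(p,d['point'],z))
cv2.imwrite('pics/c4.png',cv2.resize(np.hstack([a['color'][150:290,230:370],b['color'][110:250,200:340]])[:,:,::-1],None,fx=2.85,fy=2.85))
rel([.4399,.0756,.092],.268)
```

```text
lid_face side [217. 236.] 0.95 [0.3493 0.1228 0.034 ]
lid_face side [159. 204.] 0.8 [0.2527 0.291  0.034 ]
lid_face top [260. 261.] 0.81 [0.3573 0.1248 0.034 ]
lid_face top [268. 179.] 0.76 [0.5696 0.106  0.034 ]
clasp_left side [165. 182.] 0.95 [0.2923 0.3792 0.017 ]
clasp_left side [295. 191.] 0.91 [0.5999 0.1853 0.017 ]
clasp_left top [288. 254.] 0.97 [0.3745 0.0533 0.017 ]
clasp_left top [238. 171.] 0.8 [0.5932 0.1829 0.017 ]
clasp_right side [330. 220.] 0.83 [0.6326 0.0505 0.017 ]
clasp_right side [165. 214.] 0.82 [0.2565 0.2665 0.017 ]
clasp_right top [247. 289.] 0.89 [0.2854 0.1598 0.017 ]
clasp_right top [232. 304.] 0.76 [0.2458 0.1973 0.017 ]
heel side [213. 257.] 0.89 [0.3228 0.0942 0.    ]
heel side [283. 228.] 0.73 [0.5172 0.0953 0.    ]
heel top [271. 273.] 0.97 [0.3252 0.0979 0.    ]
heel top [219. 292.] 0.72 [0.2775 0.2329 0.    ]
t [ 0.0297 -0.0518 -0.0003] rot [-0.01  0.01 -0.05] | 0.06 0.1 pos [0.4686 0.0832 0.0402] F [-0.3  0.1  0.6] w 0.65 t 5.95
```

View pics/c4.png

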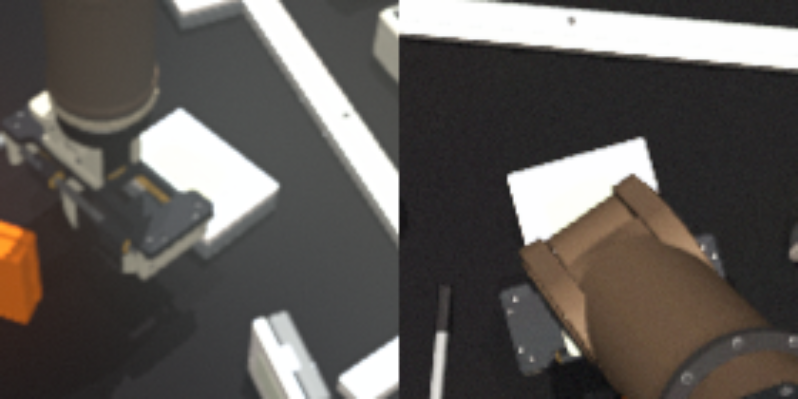

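The box lies lid up as predicted: hinge edge near (0.520, 0.098), yaw about 0.27. I close the gap to it first, then push along an arc that turns it about 21° clockwise towards the rail.

Emit:
{"method": "arm_command", "body": {"plan": [[[-0.01,0.004,0],[0,0,0]],[[-0.02,0.004,0],[0,0,0]],[[-0.03,0.004,0],[0,0,0]],[[-0.038,0.004,0],[0,0,0]],[[-0.044,0.004,0],[0,0,0]]]}}

```text
clock: 6.45
position: [0.5118, 0.0953, 0.0356]
ee_rot: [-0.28, 2.078, -2.078]
force: [0.0, -0.6, 0.7]
width: 0.648
```

Run:
```python
from h import *
H0=np.array([.520,.098]);H1=np.array([.6205,.1072]);y0,y1=.27,-.092
for f in(.1,.2,.3,.4,.5,.6,.7,.8,.9,1):
    y=y0+f*(y1-y0);h=H0+f*(H1-H0);t=h-.0095*np.array([np.cos(y),np.sin(y)])
    rel([*t,.036],y)
```

```text
t [-0.0091 -0.0003  0.001 ] rot [ 0.01  1.98 -0.02] | 0.009 2.0 pos [0.5118 0.0953 0.0356] F [ 0.  -0.6  0.7] w 0.65 t 6.45
t [-0.019  -0.0003  0.0024] rot [ 0.01  4.05 -0.02] | 0.019 4.1 pos [0.5118 0.0953 0.0356] F [ 0.  -0.6  0.7] w 0.65 t 6.45
t [-0.029  -0.0003  0.0039] rot [ 0.01  6.13 -0.02] | 0.029 6.1 pos [0.5118 0.0953 0.0356] F [ 0.  -0.6  0.7] w 0.65 t 6.45
t [-0.039  -0.0003  0.0053] rot [ 0.01  8.2  -0.02] | 0.039 8.2 pos [0.5118 0.0953 0.0356] F [ 0.  -0.6  0.7] w 0.65 t 6.45
t [-0.0489 -0.0003  0.0067] rot [ 1.000e-02  1.027e+01 -2.000e-02] | 0.049 10.3 pos [0.5118 0.0953 0.0356] F [ 0.  -0.6  0.7] w 0.65 t 6.45
t [-0.0589 -0.0003  0.0082] rot [ 1.000e-02  1.235e+01 -2.000e-02] | 0.06 12.3 pos [0.5118 0.0953 0.0356] F [ 0.  -0.6  0.7] w 0.65 t 6.45
t [-0.069  -0.0003  0.0096] rot [ 1.000e-02  1.442e+01 -2.000e-02] | 0.07 14.4 pos [0.5118 0.0953 0.0356] F [ 0.  -0.6  0.7] w 0.65 t 6.45
t [-0.079  -0.0003  0.0111] rot [ 1.00e-02  1.65e+01 -2.00e-02] | 0.08 16.5 pos [0.5118 0.0953 0.0356] F [ 0.  -0.6  0.7] w 0.65 t 6.45
t [-0.089  -0.0003  0.0125] rot [ 1.000e-02  1.857e+01 -2.000e-02] | 0.09 18.6 pos [0.5118 0.0953 0.0356] F [ 0.  -0.6  0.7] w 0.65 t 6.45
t [-0.0991 -0.0003  0.014 ] rot [ 1.000e-02  2.065e+01 -2.000e-02] | 0.1 20.6 pos [0.5118 0.0953 0.0356] F [ 0.  -0.6  0.7] w 0.65 t 6.45
```

Emit:
{"method": "arm_command", "body": {"plan": [[[-0.005,0,0.0005],[0,1,0]],[[-0.01,0,0.001],[0,2.1,0]],[[-0.015,0,0.0018],[0,3.1,0]],[[-0.02,0,0.0025],[0,4.2,0]],[[-0.025,0,0.0032],[0,5.3,0]]]}}

```text
clock: 6.95
position: [0.5361, 0.0983, 0.0357]
ee_rot: [-0.186, 2.13, -2.131]
force: [-1.1, 0.3, 0.5]
width: 0.65
```

Run:
```python
from h import *
a=shot('side','s5.png');b=shot('top','t5.png')
cv2.imwrite('pics/c5.png',cv2.resize(np.hstack([a['color'][150:290,230:370],b['color'][110:250,200:340]])[:,:,::-1],None,fx=2.85,fy=2.85))
H0=np.array([.520,.098]);H1=np.array([.6205,.1072]);y0,y1=.27,-.092
for f in(.25,.5,.75):
    y=y0+f*(y1-y0);h=H0+f*(H1-H0);t=h-.0095*np.array([np.cos(y),np.sin(y)])
    rel([*t,.036],y)
```

```text
t [ 0.0009 -0.0002 -0.0003] rot [-0.   -0.29 -0.06] | 0.001 0.3 pos [0.5368 0.0984 0.0358] F [-0.9  0.3  0.1] w 0.65 t 7.05
t [-0.0242 -0.0002  0.0009] rot [ 0.    4.89 -0.06] | 0.024 4.9 pos [0.5368 0.0984 0.0358] F [-0.9  0.3  0.1] w 0.65 t 7.05
t [-0.0495 -0.0001  0.0021] rot [ 0.   10.08 -0.06] | 0.05 10.1 pos [0.5368 0.0984 0.0358] F [-0.9  0.3  0.1] w 0.65 t 7.05
```

View pics/c5.png

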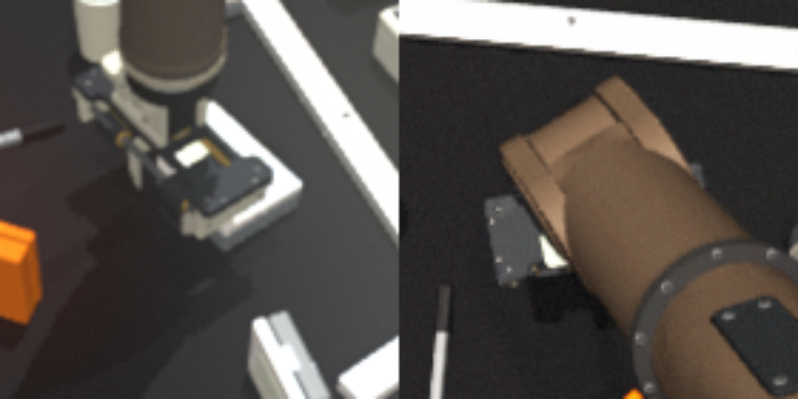

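The box is following and turning; both fingers are on the hinge side. I carry on.

Emit:
{"method": "arm_command", "body": {"plan": [[[-0.005,0,0.0002],[0,1,0]],[[-0.01,0,0.0004],[0,2,0]],[[-0.015,0,0.0006],[0,3,0]],[[-0.02,0,0.0008],[0,4,0]],[[-0.024,0,0.0009],[0,4.9,0]]]}}

```text
clock: 7.55
position: [0.56, 0.1018, 0.0357]
ee_rot: [-0.097, 2.176, -2.176]
force: [-2.4, -0.3, 0.8]
width: 0.652
```

Emit:
{"method": "arm_command", "body": {"plan": [[[-0.005,0,-0.001],[0,1,0]],[[-0.01,0,-0.001],[0,2,0]],[[-0.015,0,-0.001],[0,3,0]],[[-0.02,0,-0.001],[0,4.1,0]],[[-0.025,0,-0.001],[0,5.2,0]]]}}

```text
clock: 8.05
position: [0.5847, 0.1051, 0.0357]
ee_rot: [-0.002, -2.22, 2.22]
force: [-1.6, 0.1, 1.5]
width: 0.648
```

Run:
```python
from h import *
a=shot('side','s6.png');b=shot('top','t6.png')
cv2.imwrite('pics/c6.png',cv2.resize(np.hstack([a['color'][150:290,230:370],b['color'][110:250,200:340]])[:,:,::-1],None,fx=2.85,fy=2.85))
H0=np.array([.520,.098]);H1=np.array([.6205,.1072]);y0,y1=.27,-.092
for f in(.75,1):
    y=y0+f*(y1-y0);h=H0+f*(H1-H0);t=h-.0095*np.array([np.cos(y),np.sin(y)])
    rel([*t,.036],y)
```

```text
t [-0.0004 -0.0002  0.0001] rot [ 0.01 -0.01 -0.07] | 0.001 0.1 pos [0.5854 0.105  0.0358] F [ 0.2 -0.6 -0.7] w 0.65 t 8.15
t [-0.0256 -0.0002 -0.0031] rot [ 0.01  5.17 -0.07] | 0.026 5.2 pos [0.5854 0.105  0.0358] F [ 0.2 -0.6 -0.7] w 0.65 t 8.15
```

View pics/c6.png

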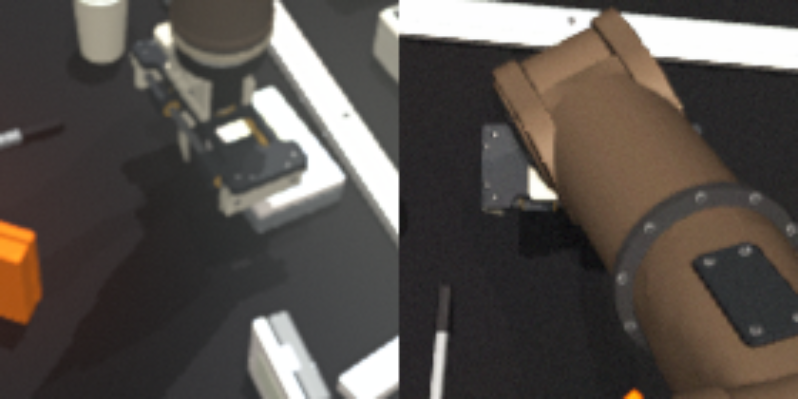

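Emit:
{"method": "arm_command", "body": {"plan": [[[-0.005,0,-0.0006],[0,1,0]],[[-0.01,0,-0.001],[0,2.1,0]],[[-0.015,0,-0.0018],[0,3.2,0]],[[-0.018,0,-0.0022],[0,4.2,0]],[[-0.021,0,-0.0026],[0,5.2,0]]]}}

```text
clock: 8.65
position: [0.6054, 0.1078, 0.0357]
ee_rot: [-0.1, -2.174, 2.174]
force: [-2.0, 0.1, 3.1]
width: 0.65
```

Run:
```python
from h import *
a=shot('side','s7.png');b=shot('top','t7.png')
cv2.imwrite('pics/c7.png',cv2.resize(np.hstack([a['color'][150:290,230:370]])[:,:,::-1],None,fx=4,fy=4))
rel([.611,.108,.036],-.092)
```

```text
t [-0.0051 -0.0003 -0.0008] rot [ 0.01 -0.01 -0.04] | 0.005 0.0 pos [0.6059 0.1077 0.0357] F [-0.3  0.1 -0.5] w 0.65 t 8.75
```

View pics/c7.png

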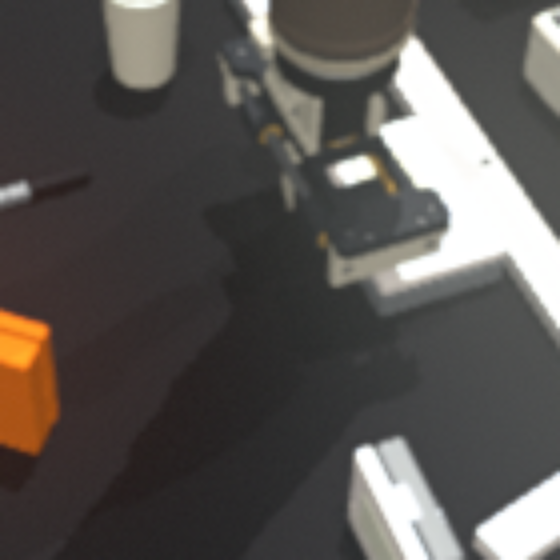

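Nearly there. I continue in 1–2 mm steps and watch the force.

Emit:
{"method": "arm_command", "body": {"plan": [[[-0.0015,0,0],[0,0,0]],[[-0.003,0,0],[0,0,0]],[[-0.0045,0,0],[0,0,0]],[[-0.0045,0,0],[0,0,0]]]}}

```text
clock: 9.15
position: [0.6101, 0.107, 0.0357]
ee_rot: [-0.1, -2.175, 2.175]
force: [-1.1, -0.1, 1.4]
width: 0.646
```

Emit:
{"method": "arm_command", "body": {"plan": [[[-0.001,0,0],[0,0,0]],[[-0.002,0,0],[0,0,0]],[[-0.002,0,0],[0,0,0]]]}}

```text
clock: 9.45
position: [0.6117, 0.1069, 0.0357]
ee_rot: [-0.099, -2.174, 2.175]
force: [-4.0, 0.6, 2.9]
width: 0.649
```

Emit:
{"method": "arm_command", "body": {"plan": [[[-0.001,0,0],[0,0,0]],[[-0.001,0,0],[0,0,0]]]}}

```text
clock: 9.65
position: [0.6117, 0.1069, 0.0356]
ee_rot: [-0.097, -2.173, 2.174]
force: [-7.0, 0.7, 5.6]
width: 0.649
```

Emit:
{"method": "arm_command", "body": {"plan": [[[-0.001,0,0],[0,0,0]],[[-0.001,0,0],[0,0,0]]]}}

```text
clock: 9.85
position: [0.6117, 0.1069, 0.0356]
ee_rot: [-0.095, -2.172, 2.174]
force: [-10.2, 0.8, 7.3]
width: 0.648
```

Emit:
{"method": "arm_command", "body": {"plan": [[[-0.001,0,0],[0,0,0]],[[-0.001,0,0],[0,0,0]]]}}

```text
clock: 10.05
position: [0.6117, 0.1069, 0.0355]
ee_rot: [-0.093, -2.171, 2.174]
force: [-13.8, 0.6, 11.4]
width: 0.647
```

It has stopped solidly: the force climbs to about 14 N with no motion. I back off straight away from the box and check.

Emit:
{"method": "arm_command", "body": {"plan": [[[0.003,0,0],[0,0,0]],[[0.01,0,0],[0,0,0]],[[0.03,0,0],[0,0,0]],[[0.06,0,0],[0,0,0]],[[0.09,0,0],[0,0,0]]]}}

```text
clock: 10.55
position: [0.5249, 0.1149, 0.0358]
ee_rot: [-0.102, -2.176, 2.175]
force: [-0.9, 0.0, -0.2]
width: 0.648
```

Emit:
{"method": "arm_command", "body": {"plan": [[[0.01,-0.04,0.01],[0,0,0]],[[0.03,-0.08,0.045],[0,0,0]],[[0.04,-0.12,0.08],[0,0,0]],[[0.05,-0.15,0.115],[0,0,0]],[[0.06,-0.16,0.15],[0,0,0]]]}}

```text
clock: 11.05
position: [0.453, -0.0297, 0.1988]
ee_rot: [-0.105, -2.178, 2.178]
force: [1.4, -0.8, -0.2]
width: 0.649
```

Emit:
{"method": "arm_command", "body": {"plan": [[[0,0,0.04],[0,0,0]],[[0,0,0.08],[0,0,0]],[[0,0,0.12],[0,0,0]],[[0,0,0.16],[0,0,0]],[[0,0,0.16],[0,0,0]]]}}

```text
clock: 11.55
position: [0.4362, -0.1945, 0.1959]
ee_rot: [-0.109, -2.168, 2.174]
force: [-0.1, 0.4, 0.4]
width: 0.65
```

Run:
```python
from h import *
np.set_printoptions(precision=4,suppress=True)
a=shot('side','s8.png');b=shot('top','t8.png')
cv2.imwrite('pics/c8.png',cv2.resize(np.hstack([a['color'][130:270,270:410],b['color'][70:210,200:340]])[:,:,::-1],None,fx=2.85,fy=2.85,interpolation=cv2.INTER_CUBIC))
for n,z in dict(lid_face=.034,clasp_left=.017,clasp_right=.017,heel=0).items():
  for nm,p in(('side',a),('top',b)):
    for d in place_of(p,n)[:4]:
      w=onz(p,d['point'],z)
      if w[0]>.5: print(n,nm,np.round(d['point']),round(d['confidence'],2),w,'gap',w[0]-.701-.092*w[1])
rel([.61,.1,.036],-.092)
```

```text
lid_face top [268. 143.] 0.64 [0.6654 0.1043 0.034 ] gap -0.045203345733946985
clasp_left side [360. 224.] 0.21 [0.6958 0.0066 0.017 ] gap -0.005830606777699005
clasp_left top [246. 126.] 0.61 [0.7152 0.1631 0.017 ] gap -0.000768647170860037
clasp_right side [361. 216.] 0.59 [0.7103 0.0262 0.017 ] gap 0.0068916840943573695
clasp_right top [296. 131.] 0.79 [0.7003 0.032  0.017 ] gap -0.0036162540077714954
clasp_right top [358. 163.] 0.55 [ 0.6152 -0.1331  0.017 ] gap -0.0735216330101689
heel top [271. 164.] 0.76 [0.6153 0.0972 0.    ] gap -0.09461997286338947
t [-0.1461  0.1598 -0.302 ] rot [-0.    0.12 -0.01] | 0.372 0.1 pos [ 0.4373 -0.1877  0.1958] F [ 0.1 -0.3  0. ] w 0.65 t 12.05
```

View pics/c8.png

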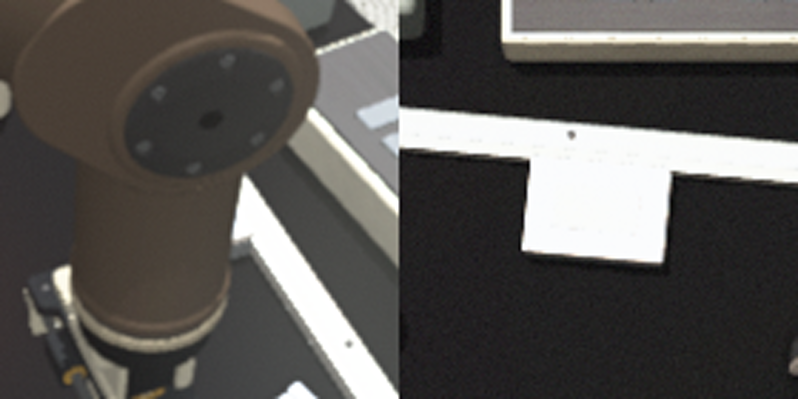

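View pics/t8.png

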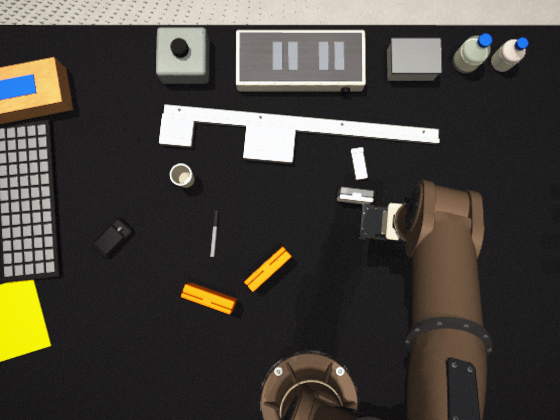

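The top view shows the box flush along the rail, and the bystanders look unmoved. The arm blocks the side camera, so I move it clear and measure the gap and angle.

Emit:
{"method": "arm_command", "body": {"plan": [[[0.03,-0.02,0.03],[0,0,0]],[[0.06,-0.04,0.06],[0,0,0]],[[0.06,-0.05,0.1],[0,0,0]],[[0.06,-0.05,0.14],[0,0,0]],[[0.06,-0.05,0.18],[0,0,0]]]}}

```text
clock: 12.55
position: [0.3609, -0.3636, 0.2465]
ee_rot: [-0.1, -2.174, 2.177]
force: [0.6, 0.5, -0.8]
width: 0.652
```

Emit:
{"method": "arm_command", "body": {"plan": [[[0.03,0,0.03],[0,0,0]],[[0.06,0,0.06],[0,0,0]],[[0.09,0,0.1],[0,0,0]],[[0.12,0,0.13],[0,0,0]],[[0.14,0,0.16],[0,0,0]]]}}

```text
clock: 13.05
position: [0.2045, -0.5098, 0.2458]
ee_rot: [-0.1, -2.173, 2.174]
force: [0.9, -0.5, -0.1]
width: 0.65
```

Run:
```python
from h import *
np.set_printoptions(precision=4,suppress=True)
a=shot('side','s9.png');b=shot('top','t9.png')
cv2.imwrite('pics/c9.png',cv2.resize(np.hstack([a['color'][130:270,270:410],b['color'][70:210,200:340]])[:,:,::-1],None,fx=2.85,fy=2.85,interpolation=cv2.INTER_CUBIC))
g=b['color'].max(2).astype(float)
def edge(cols,r0,z,th=150):
    P=[]
    for u in cols:
        v=r0
        while g[v,u]<th:v-=1
        P.append(onz(b,(u,v+(g[v,u]-th)/(g[v,u]-g[v+1,u])),z))
    P=np.array(P);k=np.polyfit(P[:,1],P[:,0],1);return k,P
k,P=edge(range(250,291,2),185,.034);print('near lid edge',k)
kr,_=edge(list(range(210,240,3))+list(range(302,345,3)),160,.018,110);print('rail',kr)
m=P[:,1].mean();print('angle diff deg',np.degrees(k[0]-kr[0]),'depth',(np.polyval(kr,m)-np.polyval(k,m))*np.cos(kr[0]),'at ends',[(np.polyval(kr,y)-np.polyval(k,y))*np.cos(kr[0]) for y in(.04,.1,.165)])
def m0(u):return mask_of(b,u)
print('small',fit([(b,m0((356,196)))],lambda v:boxpts(*v,-.015,.015,.0425,0,.07),[.525,-.12,-.1],[.01,.01,.1]))
i0=cv2.imread('pics/t0.png').astype(int);d=np.abs(i0-b['color'][:,:,::-1]).max(2)
cv2.imwrite('pics/d9.png',np.clip(d*2,0,255))
rel([.61,.1,.036],-.092)
```

```text
near lid edge [0.0897 0.6111]
rail [0.092  0.7006]
angle diff deg -0.13060885820485488 depth 0.0893395119137152 at ends [np.float64(0.08920438427770236), np.float64(0.0893405793416185), np.float64(0.08948812399419419)]
small (array([ 0.5269, -0.1212, -0.1162]), np.float64(0.0588302752293578))
t [-0.3459  0.2076 -0.6499] rot [-0.13 -0.37  0.11] | 0.765 0.4 pos [ 0.2023 -0.5123  0.2457] F [-0.6  0.4  0.8] w 0.65 t 13.15[ WARN:0@1.311] global loadsave.cpp:1063 imwrite_ Unsupported depth image for selected encoder is fallbacked to CV_8U.
```

View pics/c9.png

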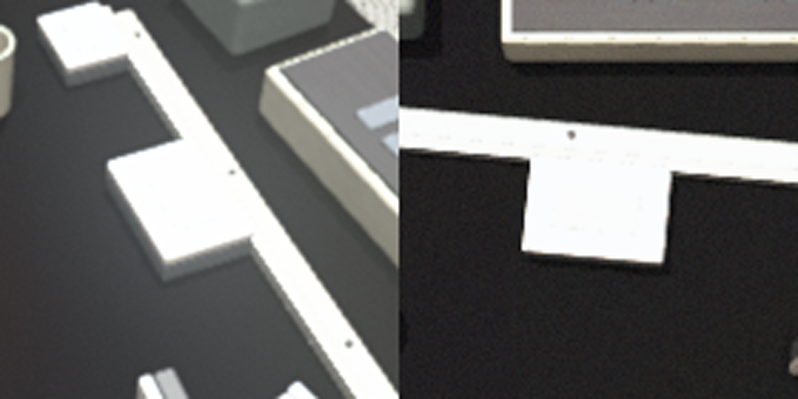

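View pics/d9.png

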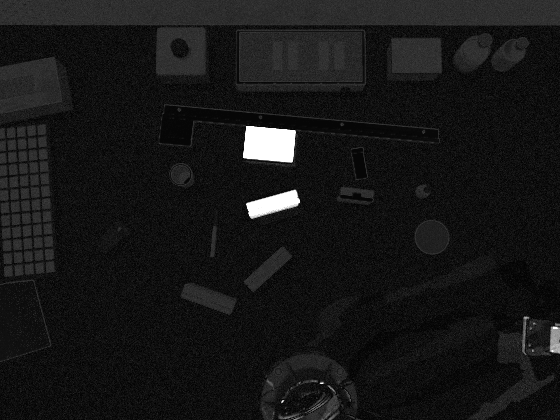

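The box measures 89.3 mm from rail to near edge (90 expected), at 0.13° to the rail. In the difference image only the large box has moved. I hand the job in.

```bash
python3 -c "
from cell import *
print(sign_off())"
```

```text
the job is handed in; nothing more can be done
None
```

I tipped the large white/grey slide box over with a high two-finger push, and it fell lid up. I then pushed it from its hinge side along an arc until its clasp side stopped solidly against the rail, at about 14 N wrist force. After that I backed off and moved the arm clear. It was handed in at about 13 s of the 67 s allowed.

**Final checks:**
- **Fit against the rail:** the near edge measured 89.3 mm from the rail front against 90 mm expected, and within 0.3 mm of that at both ends. The box was 0.13° off parallel, so it is flush within the calibration error.
- **Lid up:** both cameras show the white lid on top and the box lying flat.
- **Everything else:** a before/after top view shows only the large box and the arm changed. The small box's pose fit is unchanged, and the orange boxes did not move.
- **Disagreement:** the network's clasp points were off the rail by −0.8 and −3.6 mm in the top view. Two low-to-middling side-view hits, taken while the arm blocked that camera, were off by −6 and +7 mm. I relied on the edge fits and the solid stop instead.

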